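# Wind up the vessel stage

### The job

Two small elevating stages stand on the bench. Take the red knob of the crank on the stage that carries the open clear vessel and wind it three full turns clockwise, seen from above, to raise the vessel, keeping the loose crank seated on its square shaft. Let go of it there, and leave the stage with the amber jar unturned.

Things in the scene. Friction and masses are not known exactly. Their poses are not given: they have to be found in the camera images.
- vessel_knob_mid (a point): Centre of the red crank knob, 142.5 mm above the table, on the stage with the open clear vessel. Upright cylinder, 25 mm in diameter, 45 mm high; it spins freely on the crank, so a gripper can hold it firmly at a fixed yaw while carrying it round. Arm top 28.5 mm below. The steel crank (280 g) is loose on the shaft, socket 24 mm deep, 5 degrees of play. z up; x, y mean nothing.
- vessel_shaft_end (a point): Centre of the top of the upright 16 mm square steel shaft of that stage, 118 mm above the table: the axis the crank turns about, with the knob at a radius of 55 mm. Fixed to the stand, does not turn: z up, x towards the vessel (centre 200 mm away, 120 mm wide, rim 155 mm above the table, rising 10 mm a turn). The knob starts on the -y side.
- vessel_shaft (a joint): Turn of that shaft in rad, 0 at the start, growing clockwise seen from above; three turns read 18.85. Each turn raises the vessel 10 mm. It stays where it is left; turning takes about 2 N at the knob.
- jar_shaft (a joint): Turn of the shaft of the other stage, with the closed amber jar (white lid) and the same crank and red knob; 0 at the start, same sense.
There are look-alikes about, which are no part of the job. What is shaped like the part that bears vessel_knob_mid but green or turquoise is not meant.

How it is judged (in metres and radians):
At the end, for the whole second after the job is handed in: The vessel shaft is at rest three turns clockwise from its start (18.85 rad, within 1 rad); its crank is seated (knob centre 24.5 mm above the shaft end within 6 mm, 55 mm from the axis within 8 mm) and let go; the jar shaft is within 0.5 rad of its start (value of joint vessel_shaft between 17.85 and 19.85 rad and velocity of joint vessel_shaft between -0.1 and 0.1 rad/s and z of vessel_knob_mid in the frame of vessel_shaft_end between 0.0185 and 0.0305 m and horizontal distance between vessel_knob_mid and vessel_shaft_end between 0.047 and 0.063 m and value of joint jar_shaft between -0.5 and 0.5 rad); the robot touches nothing.
It fails at once if the crank came off its square shaft (knob more than 20 mm above its seated height) (z of vessel_knob_mid in the frame of vessel_shaft_end above 0.0445 m).
It fails at once if the other stage was turned by more than 0.5 rad (value of joint jar_shaft above 0.5 rad or value of joint jar_shaft below -0.5 rad).
It also fails if it takes over 61 s, if anything falls off the work surface, if the arm or the gripper's body presses on something with over 40 N, if the wrist force passes 120 N, or if a joint passes its speed limit or range.

### The arm

A 6-joint arm with a two-finger parallel gripper is mounted at the origin on the work surface. World frame = base frame: x ahead of the robot, y to its left, z up, the work surface at z = 0. Lengths are in mm, angles in degrees, forces in N, time in s.
With the tool pointing down it reaches from about 300 to 850 mm from the base axis. Payload 4.2 kg.
Tool frame: the origin (TCP) lies at the very end of the fingers, on their centre line; the grasp point (between the pads) lies env.pinch_z behind it (env.pinch_z is the distance from the TCP to the grasp point, in mm); z points along the fingers, y is the line along which they close (so a half turn about z gives the same grasp; the last joint's range is limited). The gripper opens to 91 mm and grips with 3 to 60 N. Pads are 32 mm wide; open, the fingers measure 118 mm over their backs; the gripper's body (76 mm by 178 mm) begins 60 mm behind the grasp point.
Start: joints at [70.187, 18.312, 89.639, -0, 72.044, -1.146], TCP at [184.042, 544.771, 182.476] pointing down, gripper open.
Joint ranges: [-177.97, 177.97], [-48.28, 115.42], [12.27, 149.76], [-77.06, 257.06], [2.81, 150.46], [-146.56, 146.56]. Speed limits (degrees/s): [147.25, 147.25, 180, 180, 180, 180].

### API

Orientations are given as [roll, pitch, yaw] about the fixed x, y, z axes, in that order (R = Rz(yaw) Ry(pitch) Rx(roll)).
In Python, from workcell import state, vision, job_done, env gives the robot as it stands.
- The arm moves only by the tool servo_tool, never from a script. Its argument "rows" is a list of rows, each a list of 5 numbers: the shift along the tool's x, y, z scaled (see below), then the turn about the tool's z scaled (see below), then the opening, from 0 (shut) to 1 (fully open). A call has 1 to 20 rows; each row is the pose to reach, as a shift and turn from the pose commanded when the call began, along the tool's axes at that moment; what a row does not reach only later rows make up. The controller multiplies each number of a shift by 200 mm and each number of a turn by 90 degrees. A row lasts 1/12 s, in which the tool goes at most 41.7 mm and 7.16 degrees, less where a joint would pass 70% of its speed; a pose out of reach is approached as far as the arm can. A call with a number of a shift or a turn outside -1 to 1 is refused whole. A call with a gripper value outside its range is refused whole. The fingers move at their own pace and stop on an object; "force" is the grip in N (left out, the last holds). Time passes only in rows, so rows that repeat a pose let the fingers close. It gives the time, the measured TCP pose, the force, the opening and the grip force at its end, in the units of the state.
- state(): the state, without advancing time (a new reading comes with each control period).
- vision.grab_frame(name): name is "scene" or "top" or "wrist"; returns the picture (420x560x3 uint8, red, green, blue); there is no depth.
- vision.camera_info(name): a dict with "vertical_fov" (degrees; the focal length in pixels is half the picture's height over the tangent of half this angle, whatever the lens; pixels are square), "cx", "cy" (the principal point, pixels), "T" (4x4, takes a point from camera to world coordinates). Camera axes: x right, y up, looking along -z (the intrinsics and any distortion apply to the point x, -y, -z); pixel columns grow to the right and rows downward; lengths in mm; the calibration is good to about 2 mm. The wrist camera is an equidistant fisheye: a pixel r from the principal point sees the ray r / f radians off the axis. A picture is of the moment at which its call begins: read the wrist's pose just before it. camera_info takes no time and is no camera call; for the wrist camera it gives the pose at the moment of the call.
- job_done(): hands the job in; it is judged then, once.
The state is a dict: "time_s": time; "qpos": joint angles; "qvel": joint speeds; "effort": joint torques, N m; "ee_pos": TCP position; "ee_rot": TCP orientation; "force": force on the tool from outside, world axes, zero at the start; "torque": the same for the moment, N m; "gripper_width": finger opening in mm; "gripper_force": force on a finger pad.
Only numpy, scipy, OpenCV 4.12 (cv2) and the standard library are available. Lean on these libraries where they do the work, as an engineer would, in place of code of your own. Each camera call takes 0.05 s, during which the arm holds its last target. There are 200 camera calls.

## Working session

There is one attempt and no reset: what is moved stays moved. The work goes in short steps, Python scripts to look and compute and a tool call to move; the robot and the scene stay as the last step left them, time stands still between calls to the robot, and variables do not carry over. Pictures are saved under pics/ and viewed, at most 10 in all, crops included, and the job is handed in when it is done.

Besides the shell and the picture viewer there is one more tool, called by a JSON object that holds its "fn" and its "kwargs", one argument or row to a line. servo_tool: Moves the arm, as the interface text tells. Its arguments: {"type":"object","properties":{"rows":{"type":"array"},"force":{"type":"number"}},"required":["rows"]}

```bash
mkdir -p pics
python3 - <<'E'
from workcell import state, vision, env
import cv2,numpy as np
a=[]
for n in("scene","top"):
    im=vision.grab_frame(n);cv2.imwrite(f"pics/{n}.png",im[:,:,::-1]);
    i=vision.camera_info(n);print(n,i)
print(state(),env.pinch_z)
E
```

```text
scene {'vertical_fov': 48.82734815550126, 'cx': 279.74337193448207, 'cy': 208.29872356450488, 'T': array([[-1.79101634e-01, -8.20106329e-01,  5.43459487e-01,
         1.12810103e+03],
       [ 9.83780945e-01, -1.54837428e-01,  9.05561900e-02,
         1.52077614e+01],
       [ 9.88216460e-03,  5.50863850e-01,  8.34536615e-01,
         1.09388192e+03],
       [ 0.00000000e+00,  0.00000000e+00,  0.00000000e+00,
         1.00000000e+00]])}
top {'vertical_fov': 51.993932352903464, 'cx': 277.74637660632004, 'cy': 199.37982865665893, 'T': array([[-2.60094792e-02,  9.96588268e-01, -7.83283564e-02,
         3.88725235e+02],
       [-9.99653699e-01, -2.56158969e-02,  6.02552854e-03,
        -9.37901259e+01],
       [ 3.99851995e-03,  7.84579521e-02,  9.96909405e-01,
         1.12709101e+03],
       [ 0.00000000e+00,  0.00000000e+00,  0.00000000e+00,
         1.00000000e+00]])}
{'time_s': 0.1, 'qpos': array([ 7.01877471e+01,  1.83487278e+01,  8.96998936e+01,  3.36956267e-04,
        7.20430786e+01, -1.14661890e+00]), 'qvel': array([-0.01988745, -0.26337645, -0.23520082, -0.03539671, -0.10589377,
        0.01055249]), 'effort': array([-1.18099804e-03, -4.13330197e+01, -2.32511258e+01,  7.28028500e-02,
        4.22356767e-02, -6.66398341e-05]), 'ee_pos': array([183.86011568, 544.28410754, 181.69363616]), 'ee_rot': array([-1.79908325e+02, -2.15531329e-03,  1.61334260e+02]), 'force': array([-0.19655936, -0.08560649, -0.23359838]), 'torque': array([-0.02675716,  0.00505191, -0.03885721]), 'gripper_force': 0.0, 'gripper_width': 91.24121568900625} 18.8
```

View pics/scene.png

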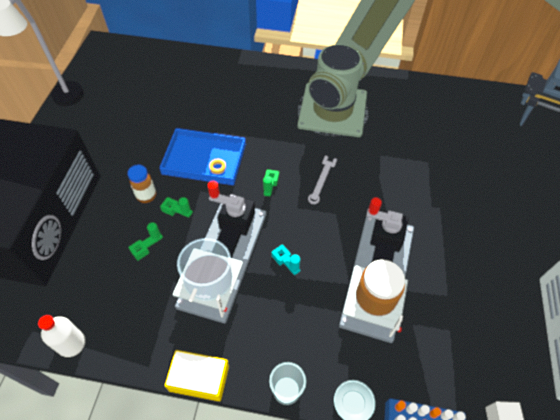

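View pics/top.png

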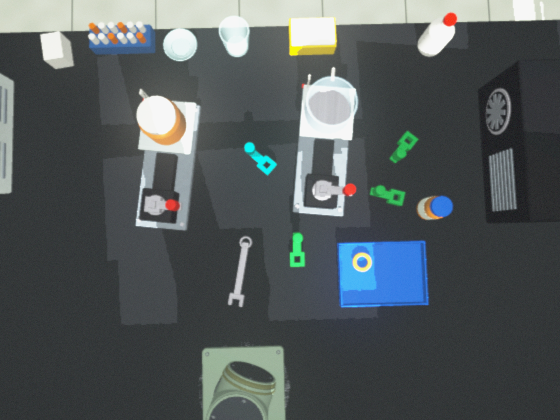

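```bash
cat > h.py <<'E'
import cv2,numpy as np
from workcell import vision,state,env
def red(im):
    h=cv2.cvtColor(im,cv2.COLOR_RGB2HSV); m=(((h[...,0]<6)|(h[...,0]>174))&(h[...,1]>170)&(h[...,2]>90)).astype(np.uint8)
    n,l,s,c=cv2.connectedComponentsWithStats(m); return [(c[k].round(1),s[k].tolist()) for k in range(1,n) if s[k,4]>40]
def ray(n,p,i=None):
    i=i or vision.camera_info(n); f=210/np.tan(np.radians(i["vertical_fov"]/2)); d=np.array([p[0]-i["cx"],p[1]-i["cy"]])
    if n=="wrist":
        r=np.hypot(*d);t=r/f;v=np.array([np.sin(t)*d[0]/r,-np.sin(t)*d[1]/r,-np.cos(t)])
    else: v=np.array([d[0]/f,-d[1]/f,-1])
    v/=np.linalg.norm(v); return i["T"][:3,3],i["T"][:3,:3]@v
def plane(n,p,z,i=None):
    o,v=ray(n,p,i); return o+v*(z-o[2])/v[2]
def tri(n1,p1,n2,p2):
    A=0;b=0;R=[ray(n1,p1),ray(n2,p2)]
    for o,v in R: P=np.eye(3)-np.outer(v,v);A=A+P;b=b+P@o
    x=np.linalg.solve(A,b);return x,[np.linalg.norm((np.eye(3)-np.outer(v,v))@(x-o)) for o,v in R]
E
python3 - <<'E'
from h import *
for n in("scene","top"):
    im=cv2.imread(f"pics/{n}.png")[:,:,::-1].copy()
    print(n,red(im))
print(tri("scene",(213,189),"top",(349,189)))
for p in[(322,189)]: print("hub",plane("top",p,116))
print("rails", [plane("top",p,20).round() for p in[(295,212),(345,216),(300,140),(349,140)]])
im=cv2.imread("pics/top.png")[150:230,280:370];im2=cv2.imread("pics/scene.png")[160:330,160:290]
a=cv2.resize(im,(400*9//8,400),interpolation=3);b=cv2.resize(im2,(306,400),interpolation=3)
cv2.imwrite("pics/z.png",np.hstack([a,b]))
E
```

```text
scene [(array([212.9, 188.8]), [207, 182, 12, 16, 149]), (array([374.8, 205. ]), [369, 197, 13, 17, 155]), (array([ 45.6, 322. ]), [38, 315, 16, 15, 195])]
top [(array([450. ,  19.1]), [444, 13, 13, 13, 124]), (array([349.5, 189.1]), [344, 184, 12, 11, 102]), (array([171.8, 204.9]), [166, 200, 13, 11, 108])]
(array([ 485.34746587, -263.24441413,  146.94149438]), [np.float64(0.13959452951168674), np.float64(0.13959452951169882)])
hub [ 490.05469189 -204.97701243  116.        ]
rails [array([ 442., -144.,   20.]), array([ 428., -272.,   20.]), array([ 629., -163.,   20.]), array([ 626., -290.,   20.])]
```

View pics/z.png

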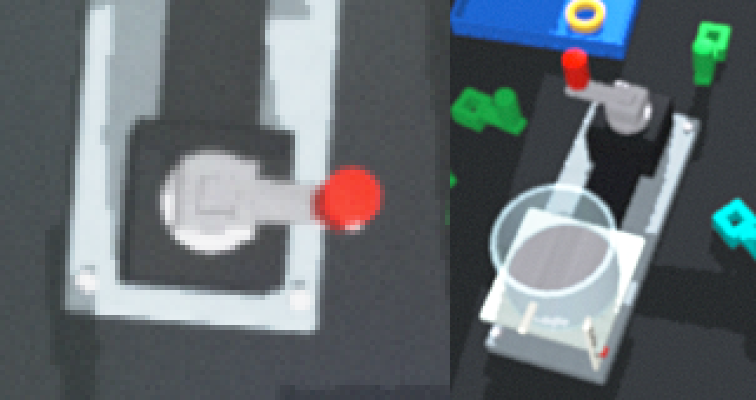

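{"fn": "servo_tool", "kwargs": {
  "rows": [
    [0,0,-0.1,0,1],
    [-0.05,-0.06,-0.2,0,1],
    [-0.15,-0.18,-0.3,0,1],
    [-0.27,-0.32,-0.39,0,1],
    [-0.39,-0.46,-0.39,0,1],
    [-0.51,-0.61,-0.39,0,1],
    [-0.63,-0.76,-0.39,0,1],
    [-0.75,-0.91,-0.39,0,1],
    [-0.82,-0.99,-0.39,0,1]
  ]
}}

```text
time_s: 0.85
ee_pos: [276.1, 301.1, 260.3]
ee_rot: [-179.9, 0.0, 161.3]
force: [-0.2, 0.0, 0.5]
gripper_width: 91.3
gripper_force: 0.0
```

{"fn": "servo_tool", "kwargs": {
  "rows": [
    [-0.12,-0.15,0,0,1],
    [-0.24,-0.3,0,0,1],
    [-0.36,-0.45,0,0,1],
    [-0.48,-0.6,0,0,1],
    [-0.6,-0.75,0,0,1],
    [-0.72,-0.88,0,0,1],
    [-0.82,-0.99,0,0,1]
  ]
}}

```text
time_s: 1.43
ee_pos: [368.1, 62.3, 260.3]
ee_rot: [-180.0, 0.0, 161.3]
force: [1.0, 0.2, 0.5]
gripper_width: 91.6
gripper_force: 0.0
```

{"fn": "servo_tool", "kwargs": {
  "rows": [
    [-0.12,-0.15,0,0,1],
    [-0.24,-0.3,0,-0.05,1],
    [-0.36,-0.45,0,-0.1,1],
    [-0.48,-0.6,0,-0.152,1],
    [-0.6,-0.75,0,-0.152,1],
    [-0.72,-0.88,0,-0.152,1],
    [-0.82,-0.99,0,-0.152,1]
  ]
}}

```text
time_s: 2.02
ee_pos: [460.3, -178.0, 259.9]
ee_rot: [-180.0, -0.0, 174.9]
force: [0.3, 0.9, 0.1]
gripper_width: 91.0
gripper_force: 0.0
```

{"fn": "servo_tool", "kwargs": {
  "rows": [
    [-0.08,-0.14,0,0,1],
    [-0.158,-0.272,0,0,1],
    [-0.158,-0.272,0,0,1],
    [-0.158,-0.272,0,0,1]
  ]
}}

```text
time_s: 2.35
ee_pos: [486.7, -233.3, 259.2]
ee_rot: [179.9, -0.1, 174.9]
force: [0.6, 1.3, 0.3]
gripper_width: 91.4
gripper_force: 0.0
```

Run:
```python
from h import *
i=vision.camera_info("wrist");s=state();im=vision.grab_frame("wrist");cv2.imwrite("pics/w1.png",im[:,:,::-1])
print(i,s["ee_pos"],s["ee_rot"],s["qpos"])
for c,st in red(im): print(c,st,plane("wrist",c,155,i),plane("wrist",c,165,i))
```

```text
{'vertical_fov': 65.70646984690485, 'cx': 278.8661753485813, 'cy': 214.8277479961167, 'T': array([[ 9.04980257e-02, -9.59127740e-01, -2.68112078e-01,
         4.09683856e+02],
       [ 9.95896475e-01,  8.73092769e-02,  2.38180819e-02,
        -2.26180990e+02],
       [ 5.64088626e-04, -2.69167363e-01,  9.63093252e-01,
         4.61689210e+02],
       [ 0.00000000e+00,  0.00000000e+00,  0.00000000e+00,
         1.00000000e+00]])} [ 486.69070061 -233.2646329   259.22042566] [ 1.79928442e+02 -1.22254391e-01  1.74895995e+02] [-2.68431721e+01  1.29547090e+01  8.61201705e+01  2.14481015e-02
  8.10651845e+01 -1.11742448e+02]
[553.  159.5] [546, 151, 14, 19, 223] [454.81963212 112.19750668 155.        ] [453.34792151 101.16423631 165.        ]
[249.7 203.7] [236, 188, 27, 32, 645] [ 481.29495836 -261.00665493  155.        ] [ 478.95998535 -259.8711189   165.        ]
```

View pics/w1.png

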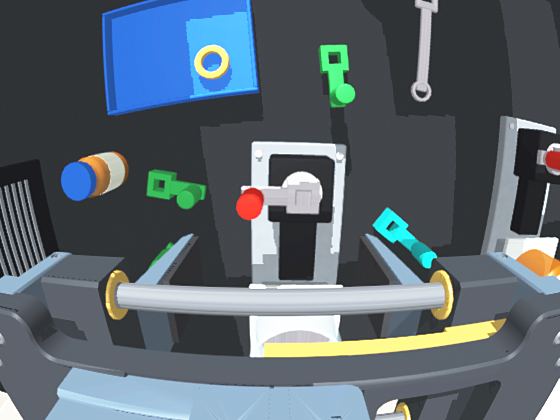

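Run:
```python
from h import *
i=vision.camera_info("wrist")
print("shaft",plane("wrist",(303,196.5),118,i),"top cam",plane("top",(322.6,189.4),118))
print("knob z148",plane("wrist",(249.7,203.7),148,i))
o=[plane("wrist",p,25,i) for p in[(259,155),(339,156)]];print(o,np.degrees(np.arctan2(*(o[1]-o[0])[:2])))
im=cv2.imread("pics/w1.png")[140:240,220:350];cv2.imwrite("pics/w1z.png",cv2.resize(im,(780,600),interpolation=cv2.INTER_CUBIC))
```

```text
shaft [ 486.93074538 -205.71251113  118.        ] top cam [ 488.87151021 -206.13846914  118.        ]
knob z148 [ 482.72118368 -260.81335844  148.        ]
[array([ 445.56390061, -255.01711879,   25.        ]), array([ 455.7822085 , -147.18262043,   25.        ])] 5.413137236098155
```

View pics/w1z.png

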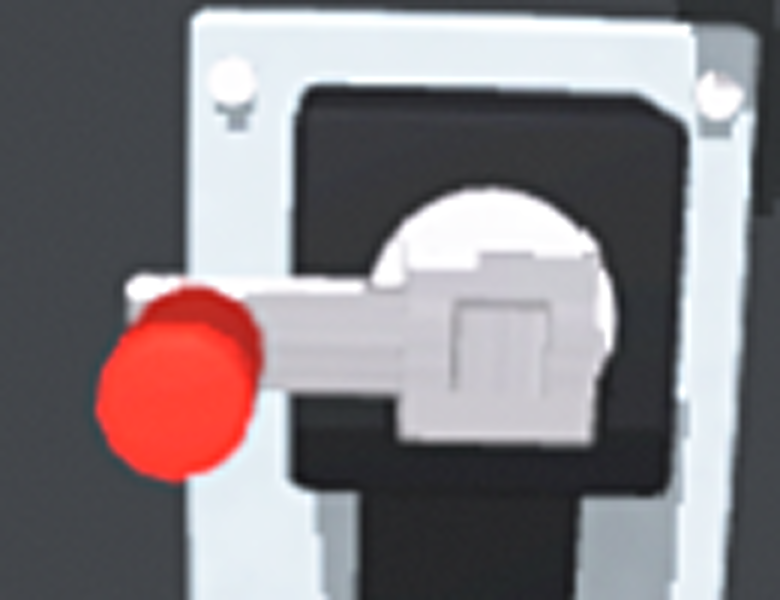

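{"fn": "servo_tool", "kwargs": {
  "rows": [
    [0.003,-0.07,0,0,0.6],
    [0.003,-0.142,0.05,0,0.6],
    [0.003,-0.142,0.15,0,0.6],
    [0.003,-0.142,0.25,0,0.6],
    [0.003,-0.142,0.35,0,0.6],
    [0.003,-0.142,0.45,0,0.6],
    [0.003,-0.142,0.52,0,0.6],
    [0.003,-0.142,0.58,0,0.6],
    [0.003,-0.142,0.62,0,0.6],
    [0.003,-0.142,0.65,0,0.6],
    [0.003,-0.142,0.66,0,0.6],
    [0.003,-0.142,0.66,0,0.6]
  ]
}}

```text
time_s: 3.4
ee_pos: [483.6, -260.7, 128.2]
ee_rot: [180.0, -0.0, 175.0]
force: [-0.2, -0.4, -0.2]
gripper_width: 54.7
gripper_force: 0.0
```

{"fn": "servo_tool", "kwargs": {
  "rows": [
    [0,0,0,0,0.4],
    [0,0,0,0,0.35],
    [0,0,0,0,0.3],
    [0,0,0,0,0.27],
    [0,0,0,0,0.2],
    [0,0,0,0,0.1],
    [0,0,0,0,0.0],
    [0,0,0,0,0],
    [0,0,0,0,0],
    [0,0,0,0,0]
  ],
  "force": 15
}}

```text
time_s: 4.23
ee_pos: [483.9, -261.3, 128.7]
ee_rot: [-179.9, 0.0, 175.0]
force: [-0.5, -3.8, 2.9]
gripper_width: 22.9
gripper_force: 15.0
```

Run:
```python
from h import *
i=vision.camera_info("wrist");s=state();im=vision.grab_frame("wrist");cv2.imwrite("pics/w2.png",im[:,:,::-1])
print(s["ee_pos"],s["ee_rot"],s["force"],s["torque"],s["gripper_width"])
im=vision.grab_frame("scene");cv2.imwrite("pics/s2.png",im[:,:,::-1])
```

```text
[ 483.90641208 -261.25714388  128.73187753] [-1.79936482e+02  4.00350753e-02  1.75021742e+02] [-0.51666265 -3.75638828  2.91477407] [-0.67470372  0.10641513  0.01456146] 22.875691116205743
```

View pics/w2.png

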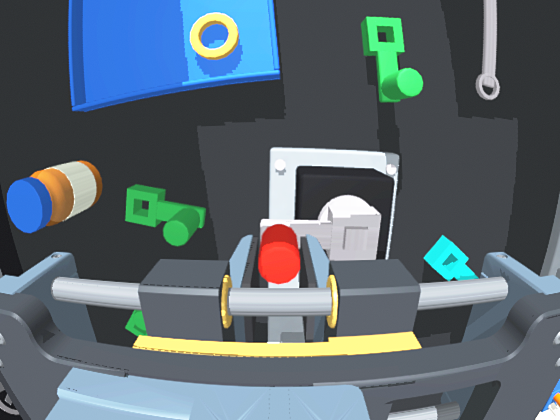

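{"fn": "servo_tool", "kwargs": {
  "rows": [
    [0.014,0,0,0,0],
    [0.043,0.003,0,0,0],
    [0.085,0.013,0,0,0],
    [0.125,0.03,0,0,0],
    [0.162,0.053,0,0,0],
    [0.194,0.081,0,0,0],
    [0.222,0.113,0,0,0],
    [0.245,0.15,0,0,0],
    [0.262,0.19,0,0,0],
    [0.272,0.232,0,0,0],
    [0.275,0.275,0,0,0]
  ]
}}

```text
time_s: 5.25
ee_pos: [434.6, -200.8, 128.5]
ee_rot: [-179.9, 0.2, 175.0]
force: [5.7, -4.9, -1.9]
gripper_width: 22.7
gripper_force: 15.0
```

Run:
```python
from h import *
im=vision.grab_frame("top")
s=state();print(s["ee_pos"],s["force"],s["torque"],s["gripper_width"],s["qpos"])
im2=vision.grab_frame("scene");im3=vision.grab_frame("wrist")
c=lambda a,w:cv2.resize(a,(w,380))
cv2.imwrite("pics/q1.png",np.hstack([c(im2[150:290,160:300],350),c(im3[100:360,150:410],400)])[:,:,::-1])
```

```text
[ 434.58865946 -199.42516719  128.42984414] [ 6.38207531 -3.75917842 -2.33803615] [-0.81692139 -1.10839592  0.01582454] 23.591795987393194 [-2.60859039e+01  1.20925991e+01  1.06772912e+02  8.66734998e-02
  6.09771439e+01 -1.11170502e+02]
```

View pics/q1.png

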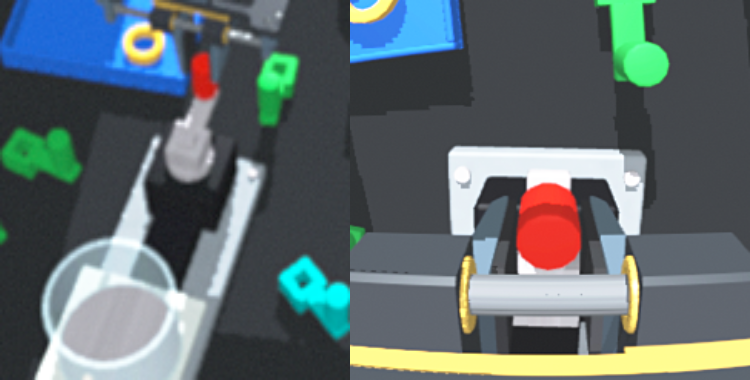

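{"fn": "servo_tool", "kwargs": {
  "rows": [
    [-0.006,0.043,0,0,0],
    [-0.018,0.085,0,0,0],
    [-0.036,0.125,0,0,0],
    [-0.058,0.162,0,0,0],
    [-0.086,0.194,0,0,0],
    [-0.119,0.222,0,0,0],
    [-0.156,0.245,0,0,0],
    [-0.196,0.262,0,0,0],
    [-0.238,0.272,0,0,0],
    [-0.281,0.275,0,0,0]
  ]
}}

```text
time_s: 6.23
ee_pos: [489.9, -150.7, 128.1]
ee_rot: [-179.9, -0.6, 175.1]
force: [-7.4, -2.9, 7.7]
gripper_width: 22.9
gripper_force: 15.1
```

Run:
```python
from h import *
s=state();print(s["ee_pos"],s["force"],s["torque"],s["gripper_width"],s["qpos"])
```

```text
[ 489.85653434 -150.67995324  128.10710423] [-7.35643112 -2.94945714  7.66150417] [-0.75121703  1.37540602 -0.02069672] 22.862014150523894 [ -18.24993553   15.47405542  102.10517132   -0.20952158   62.95767944
 -103.25315167]
```

{"fn": "servo_tool", "kwargs": {
  "rows": [
    [-0.043,-0.003,0,0,0],
    [-0.085,-0.013,0,0,0],
    [-0.125,-0.03,0,0,0],
    [-0.162,-0.053,0,0,0],
    [-0.194,-0.081,0,0,0],
    [-0.222,-0.113,0,0,0],
    [-0.245,-0.15,0,0,0],
    [-0.262,-0.19,0,0,0],
    [-0.272,-0.232,0,0,0],
    [-0.275,-0.275,0,0,0]
  ]
}}

```text
time_s: 7.07
ee_pos: [545.2, -207.8, 128.8]
ee_rot: [179.7, 0.1, 175.0]
force: [4.4, 2.2, 3.4]
gripper_width: 23.3
gripper_force: 15.0
```

{"fn": "servo_tool", "kwargs": {
  "rows": [
    [0.003,-0.043,0,0,0],
    [0.013,-0.085,0,0,0],
    [0.03,-0.125,0,0,0],
    [0.053,-0.162,0,0,0],
    [0.081,-0.194,0,0,0],
    [0.113,-0.222,0,0,0],
    [0.15,-0.245,0,0,0],
    [0.19,-0.262,0,0,0],
    [0.232,-0.272,0,0,0],
    [0.275,-0.275,0,0,0],
    [0.318,-0.272,0,0,0],
    [0.36,-0.262,0,0,0],
    [0.4,-0.245,0,0,0],
    [0.437,-0.222,0,0,0],
    [0.47,-0.194,0,0,0],
    [0.497,-0.162,0,0,0],
    [0.52,-0.125,0,0,0],
    [0.537,-0.085,0,0,0],
    [0.547,-0.043,0,0,0],
    [0.55,0,0,0,0]
  ]
}}

```text
time_s: 8.73
ee_pos: [434.7, -200.2, 128.4]
ee_rot: [180.0, -0.0, 175.0]
force: [1.5, -4.0, 0.8]
gripper_width: 23.1
gripper_force: 15.1
```

Run:
```python
from h import *
s=state();print(s["ee_pos"],s["force"],s["torque"],s["gripper_width"])
im2=vision.grab_frame("scene");im3=vision.grab_frame("wrist")
c=lambda a,w:cv2.resize(a,(w,380))
cv2.imwrite("pics/q2.png",np.hstack([c(im2[150:290,160:300],350),c(im3[100:360,150:410],400)])[:,:,::-1])
```

```text
[ 434.73773457 -200.15460821  128.3662107 ] [ 1.45143059 -3.99150794  0.78874083] [-8.90395338e-01 -3.62523770e-01 -3.67830257e-04] 23.12662379310879
```

View pics/q2.png

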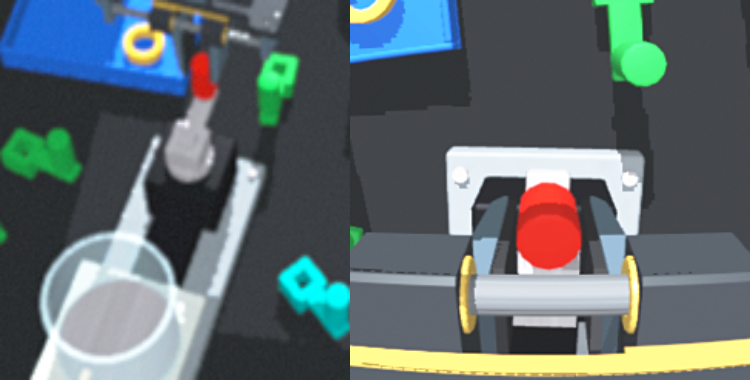

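{"fn": "servo_tool", "kwargs": {
  "rows": [
    [-0.003,0.043,0,0,0],
    [-0.013,0.085,0,0,0],
    [-0.03,0.125,0,0,0],
    [-0.053,0.162,0,0,0],
    [-0.081,0.194,0,0,0],
    [-0.113,0.222,0,0,0],
    [-0.15,0.245,0,0,0],
    [-0.19,0.262,0,0,0],
    [-0.232,0.272,0,0,0],
    [-0.275,0.275,0,0,0],
    [-0.318,0.272,0,0,0],
    [-0.36,0.262,0,0,0],
    [-0.4,0.245,0,0,0],
    [-0.437,0.222,0,0,0],
    [-0.47,0.194,0,0,0],
    [-0.497,0.162,0,0,0],
    [-0.52,0.125,0,0,0],
    [-0.537,0.085,0,0,0],
    [-0.547,0.043,0,0,0],
    [-0.55,0,0,0,0]
  ]
}}

```text
time_s: 10.5
ee_pos: [545.8, -207.1, 128.4]
ee_rot: [179.6, 0.0, 175.0]
force: [2.9, 3.5, 3.9]
gripper_width: 23.3
gripper_force: 15.0
```

{"fn": "servo_tool", "kwargs": {
  "rows": [
    [0.003,-0.043,0,0,0],
    [0.013,-0.085,0,0,0],
    [0.03,-0.125,0,0,0],
    [0.053,-0.162,0,0,0],
    [0.081,-0.194,0,0,0],
    [0.113,-0.222,0,0,0],
    [0.15,-0.245,0,0,0],
    [0.19,-0.262,0,0,0],
    [0.232,-0.272,0,0,0],
    [0.275,-0.275,0,0,0],
    [0.318,-0.272,0,0,0],
    [0.36,-0.262,0,0,0],
    [0.4,-0.245,0,0,0],
    [0.437,-0.222,0,0,0],
    [0.47,-0.194,0,0,0],
    [0.497,-0.162,0,0,0],
    [0.52,-0.125,0,0,0],
    [0.537,-0.085,0,0,0],
    [0.547,-0.043,0,0,0],
    [0.55,0,0,0,0]
  ]
}}

```text
time_s: 12.17
ee_pos: [434.4, -200.1, 128.2]
ee_rot: [180.0, -0.0, 175.0]
force: [2.6, -3.8, 2.1]
gripper_width: 23.3
gripper_force: 15.1
```

Run:
```python
from h import *
s=state();print(s["ee_pos"],s["force"],s["torque"],s["gripper_width"])
im2=vision.grab_frame("scene");im3=vision.grab_frame("wrist")
c=lambda a,w:cv2.resize(a,(w,380))
cv2.imwrite("pics/q3.png",np.hstack([c(im2[150:290,160:300],350),c(im3[100:360,150:410],400)])[:,:,::-1])
```

```text
[ 434.4237135  -200.07261764  128.17225066] [ 2.58600242 -3.76880097  2.12850355] [-0.91365734 -0.36360725  0.01482745] 23.276547445832513
```

View pics/q3.png

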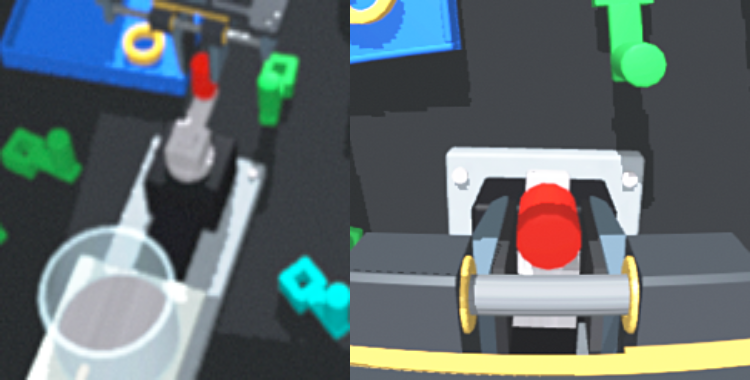

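{"fn": "servo_tool", "kwargs": {
  "rows": [
    [-0.003,0.043,0,0,0],
    [-0.013,0.085,0,0,0],
    [-0.03,0.125,0,0,0],
    [-0.053,0.162,0,0,0],
    [-0.081,0.194,0,0,0],
    [-0.113,0.222,0,0,0],
    [-0.15,0.245,0,0,0],
    [-0.19,0.262,0,0,0],
    [-0.232,0.272,0,0,0],
    [-0.275,0.275,0,0,0],
    [-0.318,0.272,0,0,0],
    [-0.36,0.262,0,0,0],
    [-0.4,0.245,0,0,0],
    [-0.437,0.222,0,0,0],
    [-0.47,0.194,0,0,0],
    [-0.497,0.162,0,0,0],
    [-0.52,0.125,0,0,0],
    [-0.537,0.085,0,0,0],
    [-0.547,0.043,0,0,0],
    [-0.55,0,0,0,0]
  ]
}}

```text
time_s: 13.93
ee_pos: [545.8, -207.5, 128.4]
ee_rot: [179.7, 0.0, 175.0]
force: [2.7, 3.1, 4.3]
gripper_width: 22.9
gripper_force: 15.0
```

{"fn": "servo_tool", "kwargs": {
  "rows": [
    [0.003,-0.043,0,0,0],
    [0.013,-0.085,0,0,0],
    [0.03,-0.125,0,0,0],
    [0.053,-0.162,0,0,0],
    [0.081,-0.194,0,0,0],
    [0.113,-0.222,0,0,0],
    [0.15,-0.245,0,0,0],
    [0.19,-0.262,0,0,0],
    [0.232,-0.272,0,0,0],
    [0.265,-0.275,0,0,0],
    [0.289,-0.275,0,0,0],
    [0.289,-0.275,0,0,0],
    [0.289,-0.275,0,0,0],
    [0.289,-0.275,0,0,0]
  ]
}}

```text
time_s: 15.1
ee_pos: [480.8, -261.0, 128.5]
ee_rot: [-179.9, -0.1, 175.1]
force: [0.8, -5.5, 6.9]
gripper_width: 23.6
gripper_force: 15.0
```

{"fn": "servo_tool", "kwargs": {
  "rows": [
    [0,0,0,0,0.35],
    [0,0,0,0,0.5],
    [0,0,0,0,0.6],
    [0,0,0,0,0.6],
    [0,0,0,0,0.6],
    [0,0,0,0,0.6]
  ]
}}

```text
time_s: 15.6
ee_pos: [481.6, -260.0, 127.9]
ee_rot: [179.9, -0.1, 175.0]
force: [-0.5, -1.0, -0.3]
gripper_width: 54.6
gripper_force: 0.0
```

Released; rise slowly, then back off toward the base and check.

{"fn": "servo_tool", "kwargs": {
  "rows": [
    [0,0,-0.02,0,0.6],
    [0,0,-0.06,0,0.6],
    [0,0,-0.12,0,0.6],
    [0,0,-0.2,0,0.6],
    [0,0,-0.3,0,0.6],
    [0,0,-0.4,0,0.6],
    [0,0,-0.5,0,0.6],
    [0.1,0,-0.6,0,0.6],
    [0.25,0.1,-0.65,0,0.6],
    [0.4,0.2,-0.65,0,0.6],
    [0.45,0.3,-0.65,0,0.6],
    [0.45,0.3,-0.65,0,0.6],
    [0.45,0.3,-0.65,0,0.6],
    [0.45,0.3,-0.65,0,0.6]
  ]
}}

```text
time_s: 16.77
ee_pos: [398.3, -193.4, 259.1]
ee_rot: [-180.0, 0.1, 175.0]
force: [0.5, -0.5, -0.1]
gripper_width: 54.6
gripper_force: 0.0
```

Run:
```python
from h import *
s=state();print(s["ee_pos"],s["force"],s["time_s"])
i=vision.camera_info("wrist");w=vision.grab_frame("wrist");a=vision.grab_frame("scene");t=vision.grab_frame("top")
print(red(a),red(t))
print(tri("scene",min(red(a),key=lambda r:np.hypot(*(r[0]-[213,189])))[0],"top",min(red(t),key=lambda r:np.hypot(*(r[0]-[349,189])))[0]))
cv2.imwrite("pics/e.png",np.hstack([cv2.resize(a[150:290,160:300],(350,380)),cv2.resize(t[60:240,230:400],(400,380))])[:,:,::-1])
```

```text
[ 398.303205   -193.36892521  259.10870437] [ 0.49102922 -0.45322246 -0.07805726] 16.7667
[(array([213.4, 188.3]), [208, 181, 12, 16, 147]), (array([374.6, 205.1]), [369, 197, 12, 17, 150]), (array([ 45.6, 322. ]), [38, 315, 16, 15, 195])] [(array([450.,  19.]), [444, 13, 13, 13, 128]), (array([171.8, 204.8]), [166, 200, 13, 11, 109])]
(array([536.85689352, -60.73506346, 394.32844205]), [np.float64(169.84114353074887), np.float64(169.84114353074884)])
```

View pics/e.png

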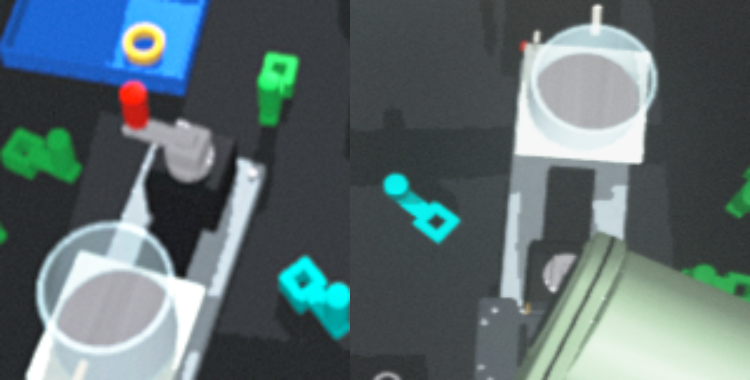

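```bash
python3 -c "
from workcell import job_done
print(job_done())"
```

```text
the job is handed in; nothing more can be done
None
```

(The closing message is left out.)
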